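Shut the draft shield and tare the balance

TASK

The empty beaker on the laboratory balance is to be tared. With closed fingertips, gently slide the balance's glass top cover and its right-hand side door fully shut, then lightly press the tare bar (the long key on the balance's front deck) and let go. Leave the other keys, the beaker and everything else on the desk alone; nothing is to be pinched or lifted.

Things in the scene. Friction and masses are not known exactly. Their poses are not given: they have to be found in the camera images.
- balance: White laboratory balance, fixed on the desk, 280 mm deep (x) x 200 wide (y). Origin on the desk, mid width, 155 mm behind its front edge; x points to its rear, y to its left, z up. In this frame (mm): key deck 34 high at x -155 to -105, sloping display up to 60 high at x -60, then a glass draft shield at x -20 to 120, y -88 to 88, its frame 188 high.
- beaker: Small glass beaker, 51 mm wide, 52 high, standing loose on the pan inside the shield. Origin at the centre of its underside, z up.
- pan_top (a point): Centre of the top of the round steel weighing pan (80 mm across) inside the draft shield, 72 mm above the desk. The shield's left door, with a grip like the right one's, is already shut and does not move.
- top_grip (a point): Centre of the black grip on the glass top cover, an upright tab 10 mm (along the balance's x) x 44 (y) x 18 high that stands on the glass (glass top at 190 mm above the desk, tab top at 208 mm). Moves with the cover. Axes as the balance's.
- top_cover (a joint): Travel of the top cover in m: 0 = shut (end stop), grows as it slides towards the balance's rear (+x of the balance), at most 0.07. Sliding friction about 1.5 N; stays where it is left.
- side_grip (a point): Centre of the black grip on the right-hand side door, a bar that stands out 30 mm sideways from the glass: 10 mm (x) x 30 (y) x 36 high, centre 16 mm outside the glass and 158 mm above the desk. Moves with the door. Axes as the balance's.
- side_door (a joint): Travel of the right-hand side door in m: 0 = shut (end stop), grows as it slides towards the balance's rear (+x of the balance), at most 0.07. Sliding friction about 1.5 N; stays where it is left.
- tare_top (a point): Centre of the top face of the tare bar, the one long key of the deck: 16 mm (x) x 50 (y), top 40 mm above the desk (6 mm proud of the deck). It stands 130 mm before the balance's origin and 12 mm to its right.
- tare_bar (a joint): How far the tare bar is pressed down, in m: 0 = up, 0.003 = bottomed. Springy: 1 N to start, 4 N at the bottom; springs back. It registers from 0.002.
- power_key (a joint): Stroke of the small round key at the left end of the row (centre 90 mm to the left of the tare bar's centre, 13 mm across); 0 = up, 0.003 = bottomed. To be left alone.
- menu_key (a joint): Stroke of the small square key left of the tare bar (centre 58 mm from the tare bar's centre, 13 mm square); 0 = up, 0.003 = bottomed. To be left alone.
- print_key (a joint): Stroke of the small square key right of the tare bar (centre 60 mm from the tare bar's centre, 13 mm square); 0 = up, 0.003 = bottomed. To be left alone.
- vial_clear: Clear glass vial with white cap, 22 mm across, 48 high, standing on the desk to the right of the balance. Origin at its underside. To be left alone.
- vial_amber: Amber vial with black cap, 22 mm across, 48 high, standing on the desk to the right of the balance. Origin at its underside. To be left alone.
- solvent_bottle: Clear bottle, 57 mm across, 122 high, to the right of the balance towards the rear. Origin at its underside. To be left alone.
- tall_beaker: Glass beaker, 63 mm across, 76 high, standing on the desk to the left of the balance. Origin at its underside. To be left alone.
Things that resemble listed ones, but are neither listed nor needed, are in the scene too. What is shaped like the beaker but pink or red is not meant.

How it is judged:
By the outcome, as a careful person would: the job done as asked, in the order asked, and still so for the second after the job is handed in, with the robot touching nothing.
It also fails if it takes over 58 s, if anything falls off the work surface, if the arm or the gripper's body presses on something with over 40 N, if the wrist force passes 120 N, or if a joint passes its speed limit or range.

ROBOT

A 6-joint arm with a two-finger parallel gripper is mounted at the origin on a cart in front of the work surface, level with it; the furniture and walls round the work are solid. World frame = base frame: x ahead of the robot, y to its left, z up, the work surface at z = 0. Lengths are in mm, angles in rad, forces in N, time in s.
With the tool pointing down it reaches from about 250 to 725 mm from the base axis. Payload 9.7 kg.
Tool frame: the origin (TCP) lies between the finger pads; the fingertips stand robot.tip_reach ahead of it and the grasp point (between the pads) is the TCP (robot.tip_reach is the distance from the TCP to the fingertips, in mm); z points along the fingers, y is the line along which they close (so a half turn about z gives the same grasp; the last joint's range is limited). The gripper opens to 85 mm and grips with 20 to 120 N. Pads are 22 mm wide; open, the fingers measure 114 mm over their backs; the gripper's body (76 mm by 85 mm) begins 54 mm behind the grasp point. The pads swing forward as they close: fully open they stand 13 mm farther back than shut.
Start: joints at [1.295, 0.087, 0.176, 1.66, 0, 1.571], TCP at [149.772, 529.212, 250.284] pointing down, gripper open.
Joint ranges: [-3.13, 3.13], [-0.85, 1.81], [-1.15, 1.24], [-2.2, 2.28], [-1.44, 1.52], [-3.14, 3.14]. Speed limits (rad/s): [2.22, 2.22, 2.57, 3.14, 3.14, 3.14].

INTERFACE

Orientations are given as a unit quaternion [w, x, y, z].
In Python, from plant import robot gives the robot as it stands.
- The arm moves only by the tool play_rows, never from a script. Its argument "series" is one flat list of numbers, 4 for each row, row after row: the shift along the tool's x, y, z in mm, then the turn about the tool's z in rad. In form: [x, y, z, roll, x, y, z, roll, ...]. A call has 1 to 5 rows; each row shifts and turns the commanded pose from where the row before left it, along the tool's axes as they then stand; what a row does not reach is not made up. A row lasts 1/12 s, in which the tool goes at most 41.7 mm and 7.16 degrees, less where a joint would pass 70% of its speed; a pose out of reach is approached as far as the arm can. A call with a gripper value outside its range is refused whole. "grip" is the finger opening in mm, from 0 to 85.4, set as the call begins (left out, the last holds). The fingers move at their own pace and stop on an object; the grip force is fixed at half the most. Time passes only in rows, so rows that do not move let the fingers close. It gives the time, the measured TCP pose, the force, the opening and the grip force at its end, in the units of the state.
- robot.read_state(): the state, without advancing time (a new reading comes with each control period).
- robot.get_image(name): name is "scene" or "side" or "wrist"; returns the picture (480x640x3 uint8, blue, green, red); there is no depth.
- robot.calibration(name): a dict with "fov_y" (degrees; the focal length in pixels is half the picture's height over the tangent of half this angle, whatever the lens; pixels are square), "cx", "cy" (the principal point, pixels), "dist_coeffs" ([k1, k2, p1, p2, k3] as OpenCV has them; the pictures are not rectified), "R" (3x3) and "t" (3): a world point X has camera coordinates R X + t; the wrist camera has in their place "mount" (4x4, takes a point from camera to tool coordinates, whose origin is the TCP and whose axes are the flange's). Camera axes: x right, y down, z forward; pixel columns grow to the right and rows downward; lengths in mm; the calibration is good to about 2 mm. A picture is of the moment at which its call begins: read the wrist's pose just before it. calibration takes no time and is no camera call.
- robot.close_job(): hands the job in; it is judged then, once.
Trained networks look in the newest picture that a camera, given by its name, has taken for a name from the list of things; names that differ only in an ending like _2 or _b are one class to them, and where a whole thing is asked for, a point or a joint stands for the part that bears it (a point fixed in the world has none). Each returns a list of dicts, best first, with "confidence" (0 to 1); they miss things now and then, are a little off and sometimes report something else, mostly with a low value. They report only what shows in the picture. A call takes as long as a camera call. They do not tell look-alikes from the thing itself.
- robot.regions_of(camera, thing): "mask" (480x640 bool, what is visible of it) and "bbox" ([centre column, centre row, width, height] in pixels, round what is visible of it).
The state is a dict: "time": time; "joints": joint angles; "dq": joint speeds; "joint_torque": joint torques, N m; "eef_pos": TCP position; "ee_rot": TCP orientation; "wrist_force": force on the tool from outside, world axes, zero at the start; "moment": the same for the moment, N m; "width": finger opening in mm; "gripper_force": force on a finger pad.
Only numpy, scipy, OpenCV 4.12 (cv2) and the standard library are available. Lean on these libraries where they do the work, as an engineer would, in place of code of your own. Each camera call takes 0.05 s, during which the arm holds its last target. There are 200 camera calls.

## Working session

There is one attempt and no reset: what is moved stays moved. The work goes in short steps, Python scripts to look and compute and a tool call to move; the robot and the scene stay as the last step left them, time stands still between calls to the robot, and variables do not carry over. Pictures are saved under pics/ and viewed, at most 13 in all, crops included, and the job is handed in when it is done.

Besides the shell and the picture viewer there is one more tool, called after "Request:" as a command line: name --argument value ..., lists and objects as JSON in quotes. play_rows: Moves the arm, as the interface text tells. Its arguments: {"type":"object","properties":{"series":{"type":"array"},"grip":{"type":"number"}},"required":["series"]}

```bash
mkdir -p pics; python3 - <<'E'
from plant import robot
import cv2,numpy as np
s=robot.read_state();print({k:np.round(v,3) for k,v in s.items()},robot.tip_reach)
for n in("scene","side"):
    im=robot.get_image(n);cv2.imwrite(f"pics/{n}1.png",im)
    c=robot.calibration(n);print(n,c["fov_y"],c["cx"],c["cy"],c["dist_coeffs"],np.round(c["R"],3).tolist(),np.round(c["t"],1))
    for t in("balance","tare_top","top_grip","side_grip","beaker"):
        try:print(t,[(round(r["confidence"],2),np.round(r["bbox"],1).tolist()) for r in robot.regions_of(n,t)][:3])
        except Exception as e:print(t,e)
E
```

```text
{'time': np.float64(0.0), 'joints': array([1.295, 0.087, 0.175, 1.66 , 0.   , 1.571]), 'dq': array([ 0.   ,  0.001,  0.002, -0.001, -0.001,  0.001]), 'joint_torque': array([-4.0000e-03, -5.2039e+01,  4.6481e+01,  1.6000e-02, -0.0000e+00,
       -0.0000e+00]), 'eef_pos': array([149.705, 529.015, 249.598]), 'ee_rot': array([-0.   ,  0.137,  0.991, -0.001]), 'wrist_force': array([ 0.676, -0.111, -1.053]), 'moment': array([-0.072, -0.009,  0.022]), 'gripper_force': np.float64(0.0), 'width': np.float64(85.627)} 19.0
scene 50.41437048990009 317.1740802189959 238.3013165606109 [-0.05744823  0.          0.          0.          0.        ] [[0.618, -0.786, 0.014], [-0.428, -0.351, -0.833], [0.66, 0.509, -0.553]] [-322.   354.1  983.9]
balance [(0.87, [315.4, 243.7, 136.7, 130.7])]
tare_top []
top_grip [(0.61, [337.4, 196.3, 76.6, 37.6])]
side_grip [(0.69, [317.4, 244.1, 135.7, 135.8])]
beaker [(0.89, [253.9, 241.0, 15.2, 20.8]), (0.66, [314.0, 243.2, 134.7, 132.3]), (0.52, [276.5, 217.8, 17.8, 21.3])]
side 52.474443332895895 325.2166332455899 241.55459226752822 [-0.00913517  0.          0.          0.          0.        ] [[0.901, -0.433, 0.005], [-0.213, -0.453, -0.866], [0.377, 0.779, -0.5]] [-468.7  238.6  991.8]
balance [(0.7, [346.8, 243.8, 153.1, 116.7])]
tare_top []
top_grip [(0.98, [381.4, 204.6, 81.8, 34.1])]
side_grip [(0.86, [397.0, 245.2, 54.7, 51.7]), (0.25, [376.9, 205.2, 71.7, 32.9])]
beaker [(0.73, [355.8, 236.1, 24.1, 23.2]), (0.73, [301.2, 236.9, 16.8, 23.5])]
```

```bash
python3 - <<'E'
import cv2
a=cv2.imread("pics/scene1.png")[150:350,210:430];b=cv2.imread("pics/side1.png")[150:350,260:460]
cv2.imwrite("pics/sc.png",cv2.resize(a,None,fx=3,fy=3,interpolation=cv2.INTER_CUBIC))
cv2.imwrite("pics/sd.png",cv2.resize(b,None,fx=3,fy=3,interpolation=cv2.INTER_CUBIC))
E
```

```text
(no output)
```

View pics/sc.png

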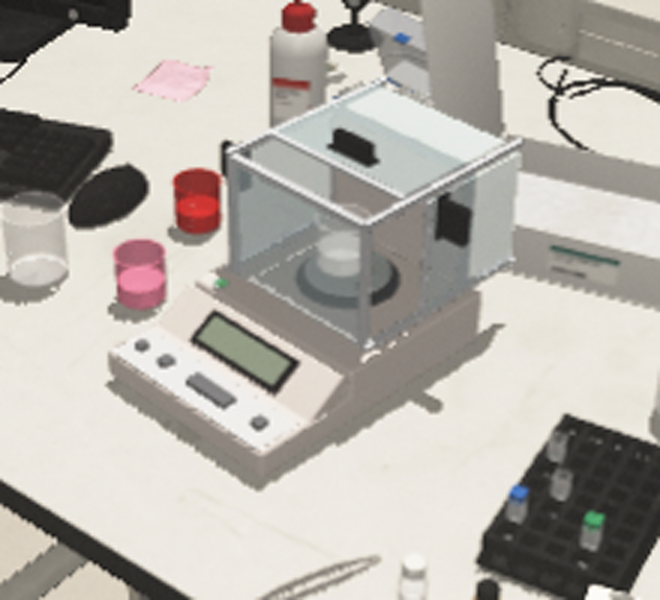

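View pics/sd.png

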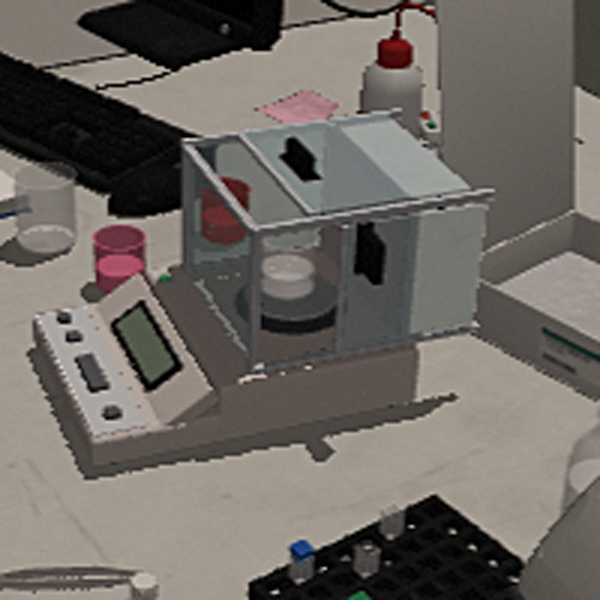

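```bash
cat > h.py <<'E'
import numpy as np,cv2
from plant import robot
def proj(c,X):
    f=240/np.tan(np.radians(c["fov_y"]/2));K=np.array([[f,0,c["cx"]],[0,f,c["cy"]],[0,0,1]])
    return cv2.projectPoints(np.asarray(X,float).reshape(-1,3),cv2.Rodrigues(np.array(c["R"]))[0],np.array(c["t"],float),K,np.array(c["dist_coeffs"],float))[0][:,0]
def b2w(p,B):
    c,s=np.cos(p[2]),np.sin(p[2]);B=np.asarray(B,float).reshape(-1,3)
    return np.c_[p[0]+c*B[:,0]-s*B[:,1],p[1]+s*B[:,0]+c*B[:,1],B[:,2]]
E
python3 - <<'E'
from h import *
from scipy.optimize import least_squares
B=[(-130,-12,40),(-130,78,39),(-130,46,39),(-130,-72,39),(-20,-88,188),(-20,88,188),(-155,-100,0)]
sc=np.array([(211,389),(142,345),(166,361),(259,423),(365,219),(232,152),(260,487),(355,147),(454,220)])/3-.33+[210,150]
sd=np.array([(92,371),(64,317),(74,336),(112,411),(252,226),(187,142),(87,475),(300,159),(370,253)])/3-.33+[260,150]
cs,cd=robot.calibration("scene"),robot.calibration("side")
def r(p,split=False):
    X=b2w(p,B+[(p[3],p[5],199),(p[4],p[6],158)])
    e=np.r_[proj(cs,X)-sc,proj(cd,X)-sd]
    return e if split else e.ravel()
best=min((least_squares(r,[*x0,y,40,50,0,-104],loss="soft_l1") for x0 in [(350,500)] for y in (0,.8,1.5,-.8,-1.5) for x0 in [[x0[0],x0[1],y]] for y in [40] ),key=lambda s:s.cost)if False else None
S=[least_squares(r,[350,500,a,40,50,0,-104],loss="soft_l1") for a in (0,.8,1.6,-.8)]
s=min(S,key=lambda s:s.cost);p=s.x
print(np.round(p,3),s.cost);print(np.round(r(p,True),1).tolist())
print(np.round(b2w(p,B+[(p[3],p[5],199),(p[4],p[6],158)]),1).tolist())
E
```

```text
[584.857  61.231 -25.268  51.713  75.182   1.345 -93.661] 12.774227262221977
[[0.4, -0.6], [1.3, -1.0], [0.9, -1.0], [0.3, -0.7], [2.6, 2.7], [-1.1, -1.1], [0.2, 0.0], [0.7, -0.3], [0.1, -0.3], [-0.9, -0.4], [-0.1, -0.4], [-0.5, -0.5], [-1.3, 0.1], [-0.2, 2.5], [-2.0, -1.0], [0.2, 1.0], [-0.6, -0.2], [-0.2, 0.2]]
[[454.4, 66.9, 40.0], [466.5, 156.0, 39.0], [462.2, 124.3, 39.0], [446.3, 7.4, 39.0], [553.2, -23.3, 188.0], [576.9, 151.1, 188.0], [417.8, -17.0, 0.0], [636.3, 55.6, 199.0], [646.7, -41.7, 158.0]]
```

```bash
cat >> h.py <<'E'
def ray(c,px,z):
    f=240/np.tan(np.radians(c["fov_y"]/2));K=np.array([[f,0,c["cx"]],[0,f,c["cy"]],[0,0,1]])
    u=cv2.undistortPoints(np.array([[px]],float),K,np.array(c["dist_coeffs"],float))[0,0]
    R=np.array(c["R"]);o=-R.T@np.array(c["t"]);d=R.T@[u[0],u[1],1];return o+d*(z-o[2])/d[2]
P=np.array([584.857,61.231,-25.268+8*np.pi])
E
python3 - <<'E'
from h import *
cs,cd=robot.calibration("scene"),robot.calibration("side")
S=lambda u,v:(u/3-.33+210,v/3-.33+150); D=lambda u,v:(u/3-.33+260,v/3-.33+150)
def show(n,c,px,z):
    w=ray(c,px,z);d=w[:2]-P[:2];co,si=np.cos(P[2]),np.sin(P[2]);print(n,z,np.round(w,0),"bal",np.round([co*d[0]+si*d[1],-si*d[0]+co*d[1]],0))
show("column R base",cd,D(575,210),0);show("column L",cd,D(440,190),0);show("col scene L",cs,S(432,125),0);show("col scene R",cs,S(500,140),0)
show("washcap",cs,S(299,8),200);show("washcap",cd,D(395,45),200);show("washbase",cs,S(300,115),20);show("washbase",cd,D(390,130),20)
show("topgrip",cs,S(355,147),199);show("topgrip",cd,D(300,159),199)
show("sidegrip",cs,S(454,220),158);show("sidegrip",cd,D(370,253),158)
# projected side-grip outline for travel guesses
for x in(65,70,75,80):
    X=b2w(P,[(x+a,y,z) for a in(-5,5) for y in(-89,-119) for z in(140,176)])
    for c,o in((cs,(210,150)),(cd,(260,150))):
        q=(proj(c,X)-o)*3;print(x,np.round([q.min(0),q.max(0)]).tolist())
E
```

```text
column R base 0 [1050.  186.   -0.] bal [444. 186.]
column L 0 [948. 285.   0.] bal [329. 271.]
col scene L 0 [1020.  230.    0.] bal [409. 226.]
col scene R 0 [1040.  150.    0.] bal [439. 149.]
washcap 200 [828. 275. 200.] bal [212. 244.]
washcap 200 [841. 234. 200.] bal [231. 206.]
washbase 20 [912. 340.  20.] bal [287. 320.]
washbase 20 [957. 404.  20.] bal [323. 390.]
topgrip 199 [634.  56. 199.] bal [49.  1.]
topgrip 199 [637.  54. 199.] bal [53. -0.]
sidegrip 158 [645. -42. 158.] bal [ 74. -94.]
sidegrip 158 [647. -41. 158.] bal [ 76. -93.]
65 [[436.0, 200.0], [473.0, 254.0]]
65 [[347.0, 230.0], [377.0, 292.0]]
70 [[440.0, 198.0], [477.0, 252.0]]
70 [[353.0, 229.0], [384.0, 291.0]]
75 [[444.0, 196.0], [481.0, 250.0]]
75 [[358.0, 228.0], [390.0, 290.0]]
80 [[448.0, 194.0], [485.0, 248.0]]
80 [[364.0, 227.0], [396.0, 289.0]]
```

Request:
play_rows --series '[0,0,0,-0.071,0,0,0,-0.071,-30,-21,0,0,-32,-23,0,0,-32,-23,0,0]' --grip 0

```text
time: 1.02
eef_pos: [234.4, 449.5, 250.1]
ee_rot: [-0.0, 0.066, 0.998, -0.0]
wrist_force: [0.2, 0.2, -1.0]
width: 25.4
gripper_force: 0.0
```

Request:
play_rows --series '[-32,-23,0,0,-32,-23,0,0,-32,-23,0,0,-32,-23,0,0,-32,-23,0,0]'

```text
time: 1.43
eef_pos: [378.3, 313.4, 250.5]
ee_rot: [0.0, 0.067, 0.998, 0.0]
wrist_force: [0.7, 0.9, 0.6]
width: -0.1
gripper_force: 0.0
```

Request:
play_rows --series '[-32,-23,0,0,-32,-23,0,0,-32,-23,0,0,-32,-23,0,0,-32,-23,0,0]'

```text
time: 1.85
eef_pos: [521.6, 177.9, 250.5]
ee_rot: [0.0, 0.067, 0.998, 0.0]
wrist_force: [-0.6, 1.4, 0.9]
width: 0.1
gripper_force: 0.0
```

Request:
play_rows --series '[-32,-23,0,0,-32,-23,0,0,-32,-23,0,0,-32,-23,0,0,-26,-12,0,0]'

```text
time: 2.27
eef_pos: [660.7, 53.0, 250.0]
ee_rot: [0.0, 0.068, 0.998, -0.0]
wrist_force: [0.6, 1.1, -0.2]
width: 0.0
gripper_force: 0.0
```

```bash
cat >> h.py <<'E'
def bal(w):
    d=np.array(w[:2])-P[:2];co,si=np.cos(P[2]),np.sin(P[2]);return np.round([co*d[0]+si*d[1],-si*d[0]+co*d[1],w[2]],1)
E
python3 - <<'E'
from h import *
im=robot.get_image("scene");a=im[150:350,210:430];b=robot.get_image("side")[150:350,260:460]
r=lambda a:cv2.resize(a,(380,int(380*a.shape[0]/a.shape[1])),interpolation=cv2.INTER_CUBIC)
a,b=r(a),r(b);h=min(len(a),len(b));cv2.imwrite("pics/p2.png",np.hstack([a[:h],b[:h]]))
s=robot.read_state();print(s["eef_pos"],bal(s["eef_pos"]),s["wrist_force"])
E
```

```text
[661.6588255   52.97218993 247.58473457] [ 77.2   2.2 247.6] [-0.11627195 -0.51935679  0.15617407]
```

View pics/p2.png

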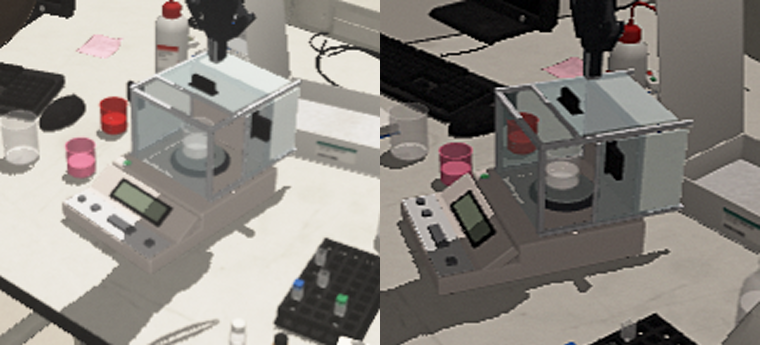

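The picture shows the closed fingertips (scene ≈(215,58), side ≈(595,75) in the mosaic) just behind the top grip at (203,84)/(570,100), free of it. Descending.

Request:
play_rows --series '[0,0,10,0,0,0,10,0,0,0,8,0,0,0,4,0,0,0,0,0]'

```text
time: 2.78
eef_pos: [658.6, 56.4, 217.4]
ee_rot: [-0.001, 0.067, 0.998, -0.0]
wrist_force: [-0.2, -0.0, -1.1]
width: 0.1
gripper_force: 0.0
```

Request:
play_rows --series '[3,0,0,0,3,0,0,0,3,0,0,0,3,0,0,0,3,0,0,0]'

```text
time: 3.2
eef_pos: [644.2, 58.1, 218.9]
ee_rot: [0.001, 0.067, 0.998, 0.0]
wrist_force: [1.5, -0.8, 0.5]
width: -0.2
gripper_force: 0.8
```

Request:
play_rows --series '[3,0,0,0,3,0,0,0,3,0,0,0,3,0,0,0,3,0,0,0]'

```text
time: 3.62
eef_pos: [629.2, 60.0, 218.4]
ee_rot: [0.0, 0.067, 0.998, -0.0]
wrist_force: [1.4, -0.9, 0.9]
width: -0.4
gripper_force: 0.8
```

Request:
play_rows --series '[3,0,0,0,3,0,0,0,3,0,0,0,3,0,0,0,3,0,0,0]'

```text
time: 4.03
eef_pos: [614.3, 62.0, 218.2]
ee_rot: [-0.0, 0.067, 0.998, -0.0]
wrist_force: [1.7, -1.1, 0.1]
width: -0.0
gripper_force: 0.8
```

```bash
python3 - <<'E'
from h import *
im=robot.get_image("scene");a=im[150:350,210:430];b=robot.get_image("side")[150:350,260:460]
r=lambda a:cv2.resize(a,(380,int(380*a.shape[0]/a.shape[1])),interpolation=cv2.INTER_CUBIC)
a,b=r(a),r(b);h=min(len(a),len(b));cv2.imwrite("pics/p3.png",np.hstack([a[:h],b[:h]]))
s=robot.read_state();print(s["eef_pos"],bal(s["eef_pos"]),s["wrist_force"])
E
```

```text
[614.01893686  62.20234306 218.26025921] [ 28.8   4.9 218.3] [-0.56535619  0.46900666 -0.06462161]
```

View pics/p3.png

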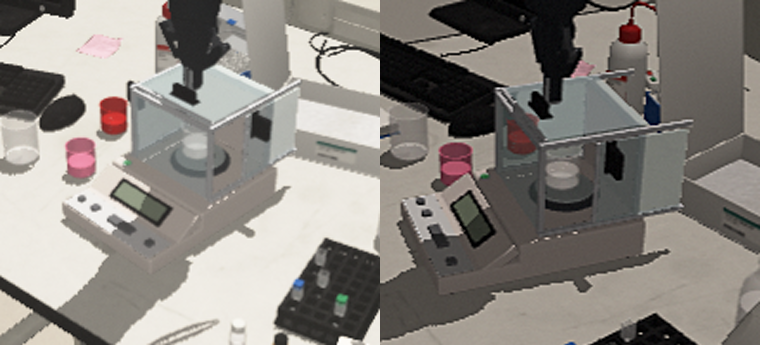

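The cover has moved forward with the fingers (grip now ≈(187,93)/(541,104)); its front edge nears the frame's front rail. Continue until the force shows the stop.

Request:
play_rows --series '[3,0,0,0,2,0,0,0,2,0,0,0,2,0,0,0,2,0,0,0]'

```text
time: 4.55
eef_pos: [607.1, 63.0, 218.5]
ee_rot: [0.004, 0.067, 0.998, -0.0]
wrist_force: [29.4, -4.1, -8.3]
width: 0.1
gripper_force: 15.0
```

Request:
play_rows --series '[2,0,0,0,2,0,0,0,2,0,0,0,0,0,0,0]'

```text
time: 4.88
eef_pos: [606.4, 63.1, 218.7]
ee_rot: [0.01, 0.068, 0.998, -0.001]
wrist_force: [52.9, -6.8, -15.7]
width: -0.0
gripper_force: 26.1
```

Request:
play_rows --series '[-4,0,0,0,-4,0,0,0,-5,0,0,0,-5,0,0,0,-4,0,0,0]'

```text
time: 5.3
eef_pos: [619.6, 61.4, 218.2]
ee_rot: [-0.0, 0.067, 0.998, 0.0]
wrist_force: [-0.1, 1.0, 0.4]
width: 0.1
gripper_force: 0.0
```

Request:
play_rows --series '[0,0,-15,0,0,0,-20,0,-20,-20,0,0,-20,-30,0,0,0,0,0,0]'

```text
time: 5.72
eef_pos: [654.2, 2.6, 252.6]
ee_rot: [-0.0, 0.068, 0.998, -0.001]
wrist_force: [1.0, -0.3, -0.3]
width: 0.2
gripper_force: 0.0
```

```bash
python3 - <<'E'
from h import *
im=robot.get_image("scene");a=im[150:350,210:430];b=robot.get_image("side")[150:350,260:460]
r=lambda a:cv2.resize(a,(380,int(380*a.shape[0]/a.shape[1])),interpolation=cv2.INTER_CUBIC)
a,b=r(a),r(b);h=min(len(a),len(b));cv2.imwrite("pics/p4.png",np.hstack([a[:h],b[:h]]))
s=robot.read_state();print(s["eef_pos"],bal(s["eef_pos"]),s["wrist_force"])
E
```

```text
[652.73396305   5.49762905 252.62947637] [ 74.8 -46.1 252.6] [-0.27367646  0.06396356 -0.0371781 ]
```

View pics/p4.png

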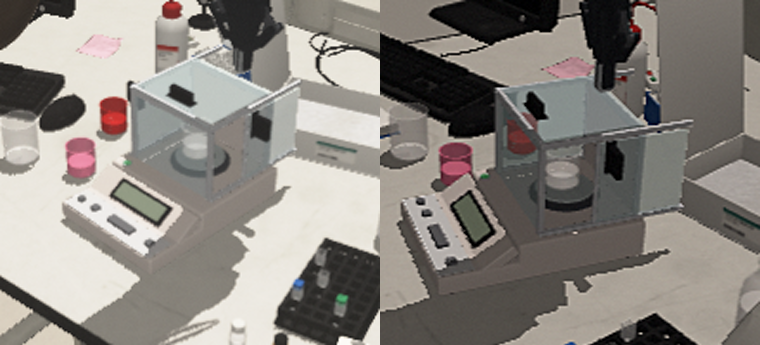

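The top cover now lies flush with the frame (grip ≈(182,95)/(535,104)); the fingers are clear. Next the side door.

Request:
play_rows --series '[-15,-31,0,0,-15,-31,0,0,0,0,10,0,0,0,20,0,0,0,10,0]'

```text
time: 6.23
eef_pos: [673.6, -58.7, 211.4]
ee_rot: [-0.001, 0.067, 0.998, 0.0]
wrist_force: [0.2, -0.7, -0.8]
width: 0.3
gripper_force: 0.0
```

```bash
python3 - <<'E'
from h import *
im=robot.get_image("scene");a=im[150:350,210:430];b=robot.get_image("side")[150:350,260:460]
r=lambda a:cv2.resize(a,(380,int(380*a.shape[0]/a.shape[1])),interpolation=cv2.INTER_CUBIC)
a,b=r(a),r(b);h=min(len(a),len(b));cv2.imwrite("pics/p5.png",np.hstack([a[:h],b[:h]]))
s=robot.read_state();print(s["eef_pos"],bal(s["eef_pos"]),s["wrist_force"])
E
```

```text
[672.94745834 -58.17015212 211.11634232] [ 103.4 -106.4  211.1] [-0.20582144 -0.61090992 -0.33193001]
```

View pics/p5.png

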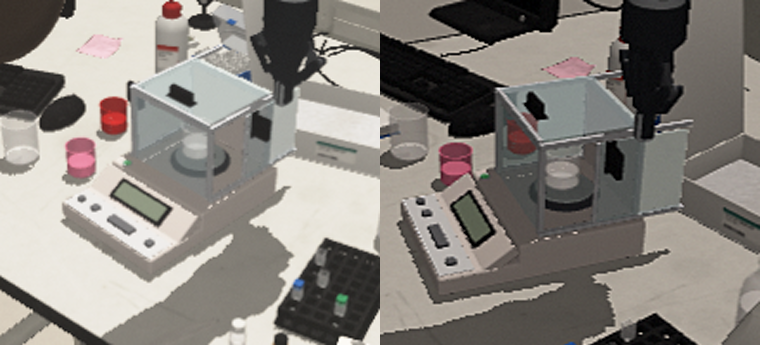

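Fingertips (side ≈(645,137), scene ≈(285,103)) are outside the rail and behind the door grip (614,160)/(262,125). Descending with a little more clearance.

Request:
play_rows --series '[0,-3,0,0,0,0,6,0,0,0,6,0,0,0,6,0,0,0,0,0]'

```text
time: 6.75
eef_pos: [673.2, -61.8, 193.8]
ee_rot: [-0.001, 0.067, 0.998, 0.0]
wrist_force: [-0.3, -0.1, 0.4]
width: -0.2
gripper_force: 0.0
```

Request:
play_rows --series '[0,0,8,0,0,0,8,0,0,0,6,0,0,0,0,0]'

```text
time: 7.08
eef_pos: [673.0, -61.9, 171.2]
ee_rot: [-0.001, 0.067, 0.998, 0.0]
wrist_force: [0.6, 0.4, -0.9]
width: -0.2
gripper_force: 0.0
```

Request:
play_rows --series '[3,0,0,0,3,0,0,0,3,0,0,0,3,0,0,0,3,0,0,0]'

```text
time: 7.5
eef_pos: [658.6, -59.9, 173.8]
ee_rot: [0.0, 0.067, 0.998, -0.0]
wrist_force: [2.1, -0.6, 0.6]
width: -0.1
gripper_force: 0.8
```

Request:
play_rows --series '[3,0,0,0,3,0,0,0,3,0,0,0,3,0,0,0,3,0,0,0]'

```text
time: 7.92
eef_pos: [643.6, -58.0, 173.4]
ee_rot: [0.0, 0.067, 0.998, -0.0]
wrist_force: [1.7, -1.9, 1.9]
width: -0.1
gripper_force: 0.8
```

Request:
play_rows --series '[3,0,0,0,3,0,0,0,3,0,0,0,3,0,0,0,2,0,0,0]'

```text
time: 8.33
eef_pos: [629.6, -56.1, 173.2]
ee_rot: [-0.0, 0.067, 0.998, -0.0]
wrist_force: [1.5, -1.0, 0.4]
width: 0.1
gripper_force: 0.8
```

```bash
python3 - <<'E'
from h import *
im=robot.get_image("scene");a=im[150:350,210:430];b=robot.get_image("side")[150:350,260:460]
r=lambda a:cv2.resize(a,(380,int(380*a.shape[0]/a.shape[1])),interpolation=cv2.INTER_CUBIC)
a,b=r(a),r(b);h=min(len(a),len(b));cv2.imwrite("pics/p6.png",np.hstack([a[:h],b[:h]]))
s=robot.read_state();print(s["eef_pos"],bal(s["eef_pos"]),s["wrist_force"])
E
```

```text
[629.4928543  -55.94518815 173.22675198] [  60.  -110.1  173.2] [-0.81196901  0.72863689 -0.79421911]
```

View pics/p6.png

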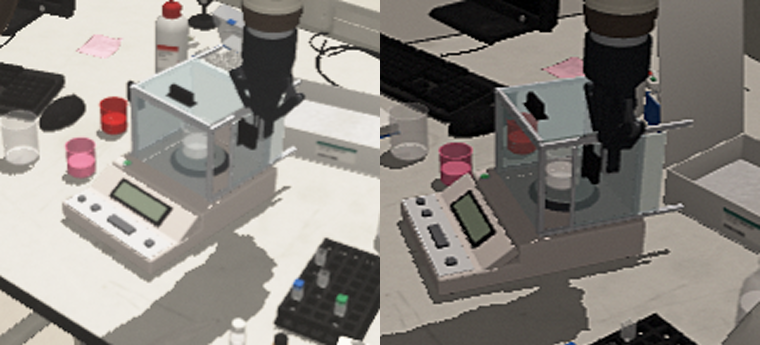

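The door follows (front edge at side ≈573, front post ≈541): about 30 mm still to go.

Request:
play_rows --series '[3,0,0,0,3,0,0,0,3,0,0,0,3,0,0,0,3,0,0,0]'

```text
time: 8.85
eef_pos: [614.8, -54.1, 173.2]
ee_rot: [-0.0, 0.067, 0.998, -0.0]
wrist_force: [1.5, -0.7, -0.5]
width: 0.0
gripper_force: 0.8
```

Request:
play_rows --series '[2,0,0,0,2,0,0,0,2,0,0,0]'

```text
time: 9.1
eef_pos: [609.0, -53.3, 173.3]
ee_rot: [0.0, 0.067, 0.998, -0.0]
wrist_force: [1.6, -1.4, -0.3]
width: 0.0
gripper_force: 0.8
```

Request:
play_rows --series '[2,0,0,0,2,0,0,0,1,0,0,0]'

```text
time: 9.35
eef_pos: [604.0, -52.6, 173.3]
ee_rot: [-0.0, 0.067, 0.998, 0.0]
wrist_force: [1.4, -1.0, 0.8]
width: 0.1
gripper_force: 0.8
```

Request:
play_rows --series '[2,0,0,0,2,0,0,0,1,0,0,0]'

```text
time: 9.6
eef_pos: [599.0, -51.9, 173.3]
ee_rot: [0.0, 0.067, 0.998, -0.0]
wrist_force: [1.6, -1.1, -0.7]
width: 0.3
gripper_force: 0.8
```

Request:
play_rows --series '[2,0,0,0,1,0,0,0,1,0,0,0]'

```text
time: 9.85
eef_pos: [595.2, -51.4, 173.3]
ee_rot: [0.0, 0.067, 0.998, -0.0]
wrist_force: [2.1, -2.0, 0.2]
width: -0.2
gripper_force: 0.8
```

Request:
play_rows --series '[2,0,0,0,1,0,0,0,1,0,0,0]'

```text
time: 10.1
eef_pos: [594.6, -51.3, 173.6]
ee_rot: [0.004, 0.067, 0.998, -0.0]
wrist_force: [24.7, -4.5, -8.4]
width: -0.1
gripper_force: 12.4
```

Request:
play_rows --series '[1,0,0,0,1,0,0,0,1,0,0,0]'

```text
time: 10.35
eef_pos: [594.2, -51.3, 173.8]
ee_rot: [0.006, 0.067, 0.998, -0.0]
wrist_force: [40.1, -6.6, -13.1]
width: 0.0
gripper_force: 19.9
```

Stop reached. Back off and rise.

Request:
play_rows --series '[-4,0,0,0,-5,0,0,0,-5,0,0,0,-4,0,0,0,-2,0,0,0]'

```text
time: 10.77
eef_pos: [608.4, -53.1, 173.1]
ee_rot: [-0.0, 0.067, 0.998, 0.0]
wrist_force: [0.0, -0.5, -0.4]
width: -0.1
gripper_force: 0.0
```

Request:
play_rows --series '[0,0,-15,0,0,0,-30,0,0,0,-30,0,30,20,0,0,35,20,0,0]'

```text
time: 11.18
eef_pos: [550.7, -5.0, 249.5]
ee_rot: [0.001, 0.068, 0.998, 0.0]
wrist_force: [-0.2, 1.4, 1.1]
width: 0.3
gripper_force: 0.0
```

Request:
play_rows --series '[35,20,0,0,35,20,0,0,25,10,0,0,0,0,0,0]'

```text
time: 11.52
eef_pos: [458.2, 59.3, 249.4]
ee_rot: [0.0, 0.066, 0.998, 0.0]
wrist_force: [0.1, 0.7, -0.3]
width: 0.1
gripper_force: 0.0
```

```bash
python3 - <<'E'
from h import *
im=robot.get_image("scene");a=im[150:350,210:430];b=robot.get_image("side")[150:350,260:460]
r=lambda a:cv2.resize(a,(380,int(380*a.shape[0]/a.shape[1])),interpolation=cv2.INTER_CUBIC)
a,b=r(a),r(b);h=min(len(a),len(b));cv2.imwrite("pics/p7.png",np.hstack([a[:h],b[:h]]))
s=robot.read_state();print(s["eef_pos"],bal(s["eef_pos"]),s["wrist_force"])
cv2.imwrite("pics/w7.png",robot.get_image("wrist"))
E
```

```text
[461.17586311  57.91018694 248.96232568] [-122.1  -20.   249. ] [0.0924349  0.21766126 0.03335835]
```

View pics/p7.png

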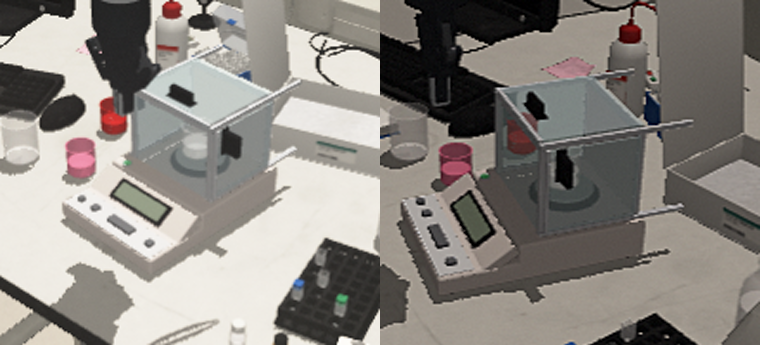

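View pics/w7.png

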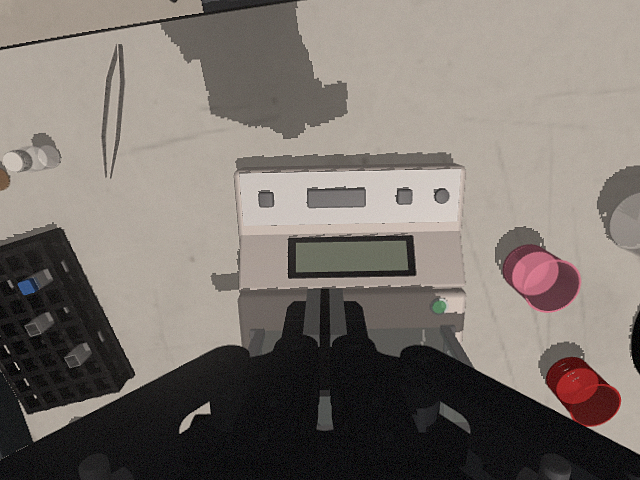

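Cover and door are shut. In the wrist view the tare bar is at (336,197), print (266,199), menu (404,196), power (442,196). I'll place the bar from that view.

```bash
python3 - <<'E'
from h import *
from scipy.spatial.transform import Rotation as Ro
s=robot.read_state();c=robot.calibration("wrist");M=np.array(c["mount"])
q=s["ee_rot"];T=np.eye(4);T[:3,:3]=Ro.from_quat([q[1],q[2],q[3],q[0]]).as_matrix();T[:3,3]=s["eef_pos"]
W=np.linalg.inv(T@M);c=dict(c,R=W[:3,:3],t=W[:3,3])
t=ray(c,(336.5,197.5),40)
print("tare",t,bal(t),"print",bal(ray(c,(266,199),40)),"menu",bal(ray(c,(404,196),40)),"power",bal(ray(c,(442,196),40)))
print("eef",s["eef_pos"],"tool shift",T[:3,:3].T@(t-s["eef_pos"]))
E
```

```text
tare [456.9307326   68.70744029  40.        ] [-127.8   -9.8   40. ] print [-126.4  -69.3   40. ] menu [-129.2   47.1   40. ] power [-129.3   79.3   40. ]
eef [461.79131019  57.47388033 248.61712171] tool shift [  6.49834126  10.4565022  208.61293028]
```

Request:
play_rows --series '[7,10,0,0,0,0,36,0,0,0,36,0,0,0,36,0,0,0,30,0]'

```text
time: 12.08
eef_pos: [455.7, 68.1, 107.5]
ee_rot: [-0.001, 0.067, 0.998, -0.0]
wrist_force: [-0.1, 0.5, -1.3]
width: -0.1
gripper_force: 0.0
```

Request:
play_rows --series '[0,0,20,0,0,0,15,0,0,0,5,0,0,0,0,0,0,0,0,0]'

```text
time: 12.5
eef_pos: [456.5, 68.2, 70.8]
ee_rot: [-0.0, 0.067, 0.998, 0.0]
wrist_force: [-0.7, -0.8, 0.6]
width: -0.4
gripper_force: 0.0
```

```bash
python3 - <<'E'
from h import *
im=robot.get_image("scene");a=im[225:325,230:310];b=robot.get_image("side")[220:320,255:335]
r=lambda a:cv2.resize(a,(380,475),interpolation=cv2.INTER_CUBIC)
cv2.imwrite("pics/p8.png",np.hstack([r(a),r(b)]))
s=robot.read_state();print(s["eef_pos"],bal(s["eef_pos"]),s["wrist_force"])
E
```

```text
[456.83850332  68.30618517  71.51105651] [-127.8  -10.3   71.5] [ 0.19463425  0.52520309 -0.37067721]
```

View pics/p8.png

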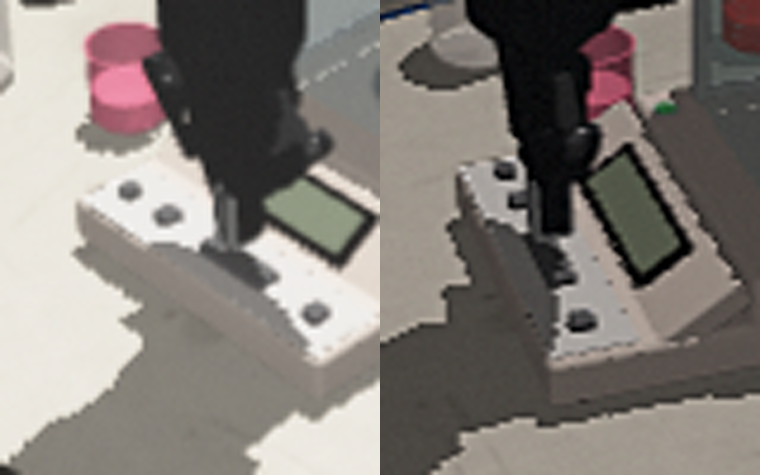

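The tip hovers right over the tare bar (scene ≈(238,248), side ≈(555,235)). Pressing in small steps.

Request:
play_rows --series '[0,0,5,0,0,0,3,0,0,0,2,0,0,0,1,0,0,0,0,0]'

```text
time: 13.02
eef_pos: [455.9, 68.2, 59.1]
ee_rot: [-0.0, 0.067, 0.998, -0.0]
wrist_force: [-0.3, -0.3, -0.2]
width: 0.1
gripper_force: 0.0
```

Request:
play_rows --series '[0,0,1,0,0,0,0,0]'

```text
time: 13.18
eef_pos: [456.0, 68.2, 58.3]
ee_rot: [0.0, 0.067, 0.998, 0.0]
wrist_force: [-0.9, 0.2, 1.4]
width: -0.1
gripper_force: 0.8
```

Request:
play_rows --series '[0,0,1,0,0,0,0,0]'

```text
time: 13.35
eef_pos: [456.1, 68.3, 57.4]
ee_rot: [0.0, 0.067, 0.998, 0.0]
wrist_force: [-1.0, -0.9, 2.3]
width: -0.3
gripper_force: 1.3
```

Request:
play_rows --series '[0,0,0.7,0,0,0,0,0]'

```text
time: 13.52
eef_pos: [456.1, 68.2, 56.6]
ee_rot: [0.0, 0.067, 0.998, 0.0]
wrist_force: [-1.4, 0.1, 3.0]
width: -0.1
gripper_force: 1.6
```

Request:
play_rows --series '[0,0,0.5,0,0,0,0,0]'

```text
time: 13.68
eef_pos: [456.1, 68.2, 56.2]
ee_rot: [0.0, 0.067, 0.998, 0.0]
wrist_force: [-0.7, 0.3, 3.2]
width: -0.1
gripper_force: 1.8
```

Request:
play_rows --series '[0,0,0.5,0,0,0,0,0,0,0,0,0]'

```text
time: 13.93
eef_pos: [456.1, 68.3, 56.0]
ee_rot: [0.0, 0.067, 0.998, 0.0]
wrist_force: [-3.4, -0.5, 6.7]
width: -0.2
gripper_force: 3.4
```

Bottomed (z 56.0, 6.7 N). Release.

Request:
play_rows --series '[0,0,-2,0,0,0,-4,0,0,0,-15,0,0,0,-30,0,0,0,-30,0]'

```text
time: 14.35
eef_pos: [455.1, 68.1, 136.6]
ee_rot: [-0.001, 0.067, 0.998, -0.0]
wrist_force: [1.0, -0.2, -0.6]
width: 0.1
gripper_force: 0.0
```

Request:
play_rows --series '[0,0,-35,0,0,0,-35,0,0,0,-30,0,30,0,0,0,0,0,0,0]'

```text
time: 14.77
eef_pos: [424.6, 72.5, 238.9]
ee_rot: [0.001, 0.067, 0.998, 0.0]
wrist_force: [-0.3, 0.1, 0.3]
width: -0.2
gripper_force: 0.0
```

```bash
python3 - <<'E'
from h import *
im=robot.get_image("scene");a=im[150:350,210:430];b=robot.get_image("side")[150:350,260:460]
r=lambda a:cv2.resize(a,(380,int(380*a.shape[0]/a.shape[1])),interpolation=cv2.INTER_CUBIC)
a,b=r(a),r(b);h=min(len(a),len(b));cv2.imwrite("pics/p9.png",np.hstack([a[:h],b[:h]]))
p=cv2.imread("pics/p7.png");d=cv2.absdiff(p,np.hstack([a[:h],b[:h]])).max(2)
print("shield diff side",d[85:235,495:645].max(),(d[85:235,495:645]>40).sum(),"scene",(d[100:200,130:275]>40).sum())
s=robot.read_state();print(s["eef_pos"],s["wrist_force"])
E
```

```text
shield diff side 8 0 scene 48
[426.04293054  72.34448918 236.82067143] [-0.1228556  -0.61797938  0.02129917]
```

View pics/p9.png

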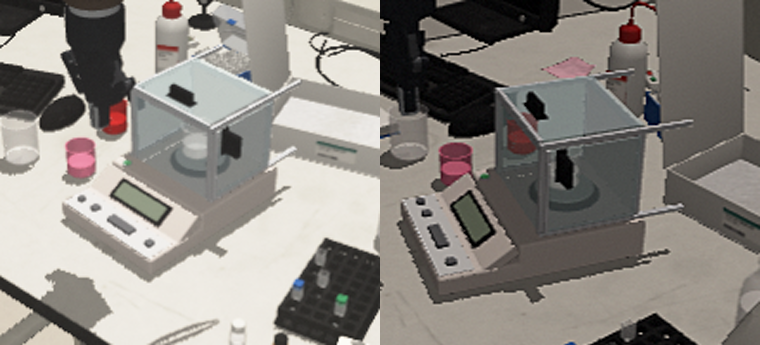

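The cover and door remain shut, the beaker stands on the pan, and the arm is clear.

```bash
python3 -c "
from plant import robot
print(robot.close_job())"
```

```text
the job is handed in; nothing more can be done
None
```

I slid the top cover and the right door shut to their end stops (about 53 N and 40 N at the wrist, harder than a gentle push), then pressed the tare bar to the bottom at about 7 N and let go, and handed the job in with the arm clear; no verdict came back.

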